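# Spin the grapes dry and catch the coasting crank

## Robot

A 7-joint arm with a two-finger parallel gripper is mounted at the origin on the work surface. World frame = base frame: x ahead of the robot, y to its left, z up, the work surface at z = 0. Lengths are in m, angles in rad, forces in N, time in s.
With the tool pointing down it reaches from about 0.35 to 0.9 m from the base axis. Payload 8.1 kg.
Tool frame: the origin (TCP) lies midway between the tips of the shut fingers; the grasp point (between the pads) lies 19 mm behind it; z points along the fingers, y is the line along which they close (so a half turn about z gives the same grasp; the last joint's range is limited). The gripper opens to 92 mm and grips with 3 to 60 N. Pads are 19 mm wide; open, the fingers measure 130 mm over their backs; the gripper's body (75 mm by 190 mm) begins 47 mm behind the grasp point.
Start: joints at [1.052, 0.434, 0.025, 1.573, -0.012, 1.134, -0.075], TCP at [0.252, -0.572, 0.227] pointing down, gripper open.
Joint ranges: [-2.62, 2.62], [-0.44, 2.09], [-1.27, 1.32], [0.08, 2.57], [-1.32, 4.46], [0.12, 2], [-2.74, 2.74]. Speed limits (rad/s): [2.22, 2.22, 3.01, 3.01, 3.14, 3.14, 3.14].

## Interface

Orientations are given as a rotation vector (axis times angle).
In Python, from cell import observe, cams, job gives the robot as it stands. The module is installed in compiled form; this text tells all that it offers.
- The arm moves only by the tool step_arm, never from a script. Its argument "steps" is a list of rows, each a list of 6 numbers: the shift along the world's x, y, z in mm, then the turn, a rotation vector about the world's x, y, z in rad. In form: [[dx, dy, dz, rx, ry, rz], ...]. A call has 1 to 20 rows; each row shifts and turns the commanded pose from where the row before left it; what a row does not reach is not made up. A row lasts 1/12 s, in which the tool goes at most 41.7 mm and 7.16 degrees, less where a joint would pass 70% of its speed; a pose out of reach is approached as far as the arm can. A call with a gripper value outside its range is refused whole. "gripper" is the opening, from 0 (shut) to 1 (fully open), set as the call begins (left out, the last holds). The fingers move at their own pace and stop on an object; "force" is the grip in N (left out, the last holds). Time passes only in rows, so rows that do not move let the fingers close. It gives the time, the measured TCP pose, the force, the opening and the grip force at its end, in the units of the state.
- observe(): the state, without advancing time (a new reading comes with each control period).
- cams.get_image(name): name is "side" or "top" or "wrist"; returns the picture (400x640x3 uint8, red, green, blue); there is no depth.
- cams.get_calibration(name): a dict with "fov_y" (degrees; the focal length in pixels is half the picture's height over the tangent of half this angle, whatever the lens; pixels are square), "cx", "cy" (the principal point, pixels), "dist_coeffs" ([k1, k2, p1, p2, k3] as OpenCV has them; the pictures are not rectified), "world_to_cam" (4x4, takes a point from world to camera coordinates). Camera axes: x right, y up, looking along -z (the intrinsics and any distortion apply to the point x, -y, -z); pixel columns grow to the right and rows downward; lengths in m; the calibration is good to about 2 mm. A picture is of the moment at which its call begins: read the wrist's pose just before it. get_calibration takes no time and is no camera call; for the wrist camera it gives the pose at the moment of the call.
- job.sign_off(): hands the job in; it is judged then, once.
The state is a dict: "clock": time; "joints": joint angles; "dq": joint speeds; "joint_efforts": joint torques, N m; "position": TCP position; "ee_rot": TCP orientation; "force": force on the tool from outside, world axes, zero at the start; "ft_torque": the same for the moment, N m; "width": opening from 0.0 (shut) to 1.0 (fully open); "gripper_force": force on a finger pad.
Only numpy, scipy, OpenCV 4.12 (cv2) and the standard library are available. Lean on these libraries where they do the work, as an engineer would, in place of code of your own. Each camera call takes 0.05 s, during which the arm holds its last target. There are 200 camera calls.

## Task

Spin the washed grapes dry: take the black crank knob on the salad spinner's lid and turn it clockwise (seen from above) until it goes round faster than once in four seconds, but never as fast as once in two so the grapes do not bruise, then open the fingers and let it coast freely. As it coasts, go round with it for at least eight seconds with the open fingers down on either side of the knob, the knob staying within 1.5 cm of the middle between them and not touched; then catch the knob between the fingers while it is still turning, bring it to a stop in your grip, let go and draw the hand clear. Do not disturb the other things on the counter.

Things in the scene. Friction and masses are not known exactly. Their poses are not given: they have to be found in the camera images.
- spinner: salad spinner held to the counter by its suction foot: clear bowl, green lid 266 mm across, lid top 158 mm above the counter, small pouring lip at the +x side of its frame. Origin on the crank's axis at the counter surface, z up. Place and yaw differ every time.
- crank (a joint): turning angle q of the crank in rad, 0 at the start, growing clockwise seen from above, no stops. The knob lies at 68 mm * (cos q, -sin q) in the frame of spinner. Through a 3:1 gear it drives the basket of grapes: at the crank the inertia is nominally 0.045 kg m2 (0.5 to 1.9 times that), drag 0.0026 N m s/rad plus 0.001 N m friction: from 2 rad/s it loses about 0.13 rad/s per second.
- knob_grip (a point): point on the black knob's own axis, 196 mm above the counter and 20 mm below the knob's top: where to hold it. Nothing else on the lid stands higher than 171 mm. Fingers 85 mm apart and centred here leave 27 mm on each side of the knob.
- grape_bowl: steel bowl of grapes, 220 mm across, 85 mm high, loose; leave alone. Origin under its centre.
- cream_tub: white round tub with lid, 116 mm across, 105 mm high, loose; leave alone. Origin under its centre.
- jam_jar: amber glass jar with a steel lid, 72 mm across, 110 mm high, loose; leave alone. Origin under its centre.
- sauce_bottle: yellow squeeze bottle, 58 mm across, 190 mm high, loose; leave alone. Origin under its centre.
- knob: the black knob: upright cylinder 30 mm across, 46 mm tall, from 170 to 216 mm above the counter, 68 mm from the crank's axis on a white disc 180 mm across whose top is 168 mm above the counter. Origin at the centre of its underside. It turns freely on its pin, so a grip of fixed yaw can carry it round.

How it is judged:
On the way, in this order (a step that is already met when the one before it is completed fails the run):
1. the crank is turning clockwise faster than once in four seconds (velocity of joint crank above 1.5 rad/s), for 0.05 s.
2. for eight seconds the crank coasts untouched while the fingers, down on either side of the knob, go round with it within 15 mm (horizontal distance between the grasp point and knob_grip below 0.015 m and height (world z) of the grasp point below 0.215 m and velocity of joint crank above 0.15 rad/s and contact force between anything else and spinner below 0.2 N), for 7.8 s.
3. the knob is caught between the fingers while it is still turning (horizontal distance between the grasp point and knob_grip below 0.015 m and contact force between the fingers and knob above 1 N and velocity of joint crank above 0.12 rad/s), for 0.05 s.
4. it is brought to a stop in the grip (contact force between the fingers and knob above 1 N and velocity of joint crank between -0.08 and 0.08 rad/s), for 0.2 s.
At the end, for the whole second after the job is handed in: The crank is at rest (under 0.05 rad/s), the knob is released with the hand at least 80 mm from its grip point, and the bowl, tub, jar and bottle are within 20 mm of where they were (velocity of joint crank between -0.05 and 0.05 rad/s and distance between the grasp point and knob_grip above 0.08 m and distance of each of grape_bowl, cream_tub, jam_jar, sauce_bottle from where it was at the start of the episode below 0.02 m); the robot touches nothing.
It fails at once if something else on the counter is pushed or knocked over (distance of any of grape_bowl, cream_tub, jam_jar, sauce_bottle from where it was at the start of the episode above 0.03 m or angle between any of jam_jar, sauce_bottle, cream_tub's own z axis and vertical above 0.5 rad).
It fails at once if the crank is whirled round faster than once in two seconds (velocity of joint crank above 3.2 rad/s).
It also fails if it takes over 67 s, if anything falls off the work surface, if the arm or the gripper's body presses on something with over 40 N, if the wrist force passes 120 N, or if a joint passes its speed limit or range.

## Working session

There is one attempt and no reset: what is moved stays moved. The work goes in short steps, Python scripts to look and compute and a tool call to move; the robot and the scene stay as the last step left them, time stands still between calls to the robot, and variables do not carry over. Pictures are saved under pics/ and viewed, at most 10 in all, crops included, and the job is handed in when it is done.

Besides the shell and the picture viewer there is one more tool, called after "Request:" in YAML: its name, and indented under it one key for each argument. step_arm: Moves the arm, as the interface text tells. Its arguments: {"type":"object","properties":{"steps":{"type":"array","items":{"type":"array","items":{"type":"number"}}},"gripper":{"type":"number"},"force":{"type":"number"}},"required":["steps"]}

```bash
mkdir -p pics; cat > h.py <<'E'
import numpy as np,cv2
from cell import observe,cams,job
def K(c):
    f=200/np.tan(np.radians(c["fov_y"])/2); return np.array([[f,0,c["cx"]],[0,f,c["cy"]],[0,0,1.]])
def ray(c,uv,z):
    p=cv2.undistortPoints(np.array([[uv]],float),K(c),np.array(c["dist_coeffs"],float))[0,0]
    T=np.linalg.inv(np.array(c["world_to_cam"])); d=T[:3,:3]@[p[0],-p[1],-1]; o=T[:3,3]
    return o+d*(z-o[2])/d[2]
def proj(c,P):
    T=np.array(c["world_to_cam"]); q=T[:3,:3]@np.array(P,float)+T[:3,3]
    return cv2.projectPoints(np.array([[q[0],-q[1],-q[2]]]),np.zeros(3),np.zeros(3),K(c),np.array(c["dist_coeffs"],float))[0][0,0]
def snap(n,f):
    im=cams.get_image(n); cv2.imwrite(f,im[...,::-1]); return im
E
python3 - <<'E'
from h import *
snap("top","pics/top.png");snap("side","pics/side.png")
s=observe();print(s)
print(cams.get_calibration("top"))
E
```

```text
{'clock': 0.1, 'joints': array([ 1.05237974,  0.43513475,  0.02502975,  1.57402187, -0.0116028 ,
        1.1340069 , -0.07510513]), 'dq': array([ 5.25620305e-05, -3.87438611e-03, -1.71454317e-04, -2.85397625e-03,
        1.02777387e-03,  9.69299309e-04,  5.50366797e-05]), 'joint_efforts': array([ 1.94268374e-03, -6.69131470e+01,  9.87399481e-01, -3.15149081e+01,
       -6.05191151e-02,  3.73780949e-02, -1.24685832e-05]), 'position': array([ 0.25219276, -0.57134753,  0.22602954]), 'ee_rot': array([-3.07265187e+00, -6.47992900e-01,  6.90313299e-04]), 'force': array([0.5710211 , 0.50446876, 0.27664807]), 'ft_torque': array([0.01050908, 0.01517401, 0.00265647]), 'gripper_force': 0.0, 'width': 1.0024883531102537}
{'fov_y': 54.81176559984125, 'cx': 319.01252443105903, 'cy': 196.12467334244266, 'dist_coeffs': array([-0.05514356,  0.        ,  0.        ,  0.        ,  0.        ]), 'world_to_cam': array([[ 0.02596286, -0.99961178,  0.01011008,  0.00296852],
       [ 0.99405309,  0.02688577,  0.10552539, -0.56652633],
       [-0.10575624,  0.00731022,  0.99436521, -1.31465393],
       [ 0.        ,  0.        ,  0.        ,  1.        ]])}
```

View pics/top.png

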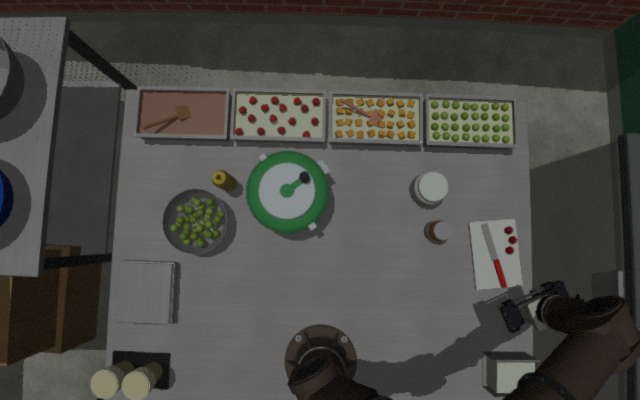

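View pics/side.png

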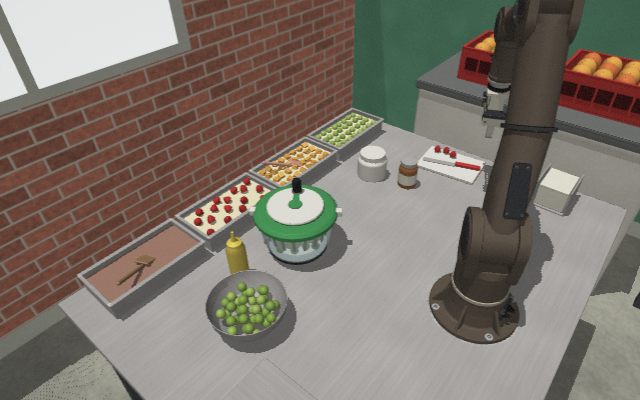

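The top view shows the spinner at about (288,192) with the knob near (305,177). The bottle is at (223,180), the grape bowl at (195,221), and the tub and jar are to the right at (431,188) and (437,231). The side view agrees with this. I'll enlarge the spinner.

```bash
python3 - <<'E'
from h import *
im=cv2.imread("pics/top.png")
cv2.imwrite("pics/c1.png",cv2.resize(im[140:250,200:345],None,fx=5,fy=5,interpolation=cv2.INTER_CUBIC))
c=cams.get_calibration("top")
hsv=cv2.cvtColor(im,cv2.COLOR_BGR2HSV)
m=((hsv[...,0]>55)&(hsv[...,0]<85)&(hsv[...,1]>150)).astype(np.uint8); m[:, :240]=0;m[:,335:]=0;m[:145]=0;m[240:]=0
cn=max(cv2.findContours(m,0,1)[0],key=cv2.contourArea);hull=cv2.convexHull(cn)[:,0]
P=np.array([ray(c,p,.152)[:2] for p in hull.astype(float)])
A=np.c_[2*P,np.ones(len(P))];s=np.linalg.lstsq(A,(P**2).sum(1),rcond=None)[0]
print("lid",s[:2],np.sqrt(s[2]+s[:2]@s[:2]))
for n,p,z in [("knobtop",(304.5,177),.216),("bowl",(195,221),.085),("bottle",(219,176),.19),("tub",(432,186),.105),("jar",(439,231),.11)]: print(n,ray(c,p,z))
print(proj(c,[.2,-.5,0]))
E
```

```text
lid [0.51154557 0.22470253] 0.0022196638020601242
knobtop [0.60326568 0.06461146 0.216     ]
bowl [0.46599689 0.42888203 0.085     ]
bottle [0.60337678 0.32967345 0.19      ]
tub [ 0.60227221 -0.35619219  0.105     ]
jar [ 0.4535345  -0.37727678  0.11      ]
[463.4851837  304.53131765]
```

View pics/c1.png

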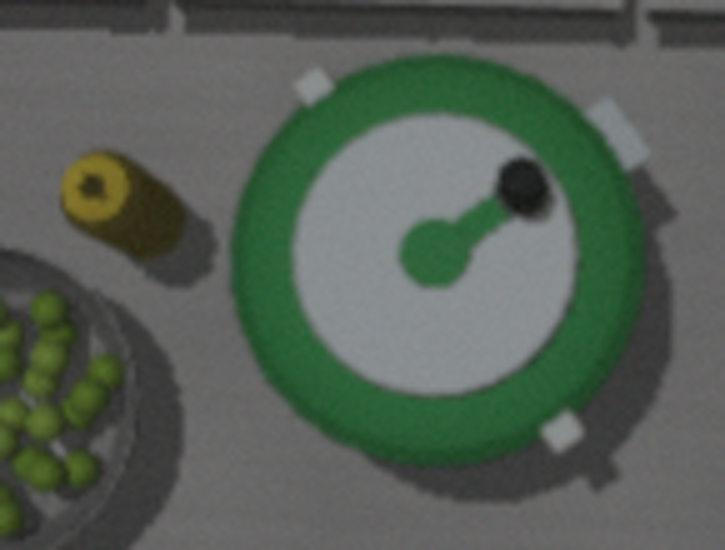

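The crop puts the disc centre at about (436,254), the lid centre at (437,260), the knob top at (522,184) and the pouring lip at (618,132).

```bash
python3 - <<'E'
from h import *
c=cams.get_calibration("top")
g=lambda u,v:((u+.5)/5-.5+200,(v+.5)/5-.5+140)
L=[ray(c,g(*p),.155)[:2] for p in [(232,260),(643,260),(437,55),(437,465)]]
D=[ray(c,g(*p),.168)[:2] for p in [(293,255),(579,255),(436,113),(436,396)]]
for X in (L,D): print(np.round(X,4).tolist(),np.mean(X,0), [np.linalg.norm(X[0]-X[1]),np.linalg.norm(X[2]-X[3])])
C=np.mean(D,0);k=ray(c,g(522,183),.216)[:2];print("knob",k,np.linalg.norm(k-C),np.arctan2(*(k-C)[::-1]))
l=ray(c,g(618,132),.15)[:2];print("lip",l,np.arctan2(*(l-C)[::-1]))
print("cam",np.linalg.inv(c["world_to_cam"])[:3,3])
w=cams.get_calibration("wrist");print("wrist cam rel",np.linalg.inv(w["world_to_cam"])[:3,:],w["fov_y"],observe()["position"])
E
```

```text
[[0.5611, 0.2502], [0.5681, -0.0098], [0.6967, 0.1251], [0.4355, 0.116]] [0.56535505 0.12039851] [np.float64(0.2600961034075046), np.float64(0.26129832859763935)]
[[0.5638, 0.2097], [0.5686, 0.0308], [0.6564, 0.1234], [0.4781, 0.1172]] [0.56673627 0.12026051] [np.float64(0.1790426925204269), np.float64(0.17846470464829078)]
knob [0.60566386 0.0661926 ] 0.06662354335305841 -0.9467892189586411
lip [0.65077646 0.00798083] -0.9282625046498507
cam [0.42404732 0.02780927 1.36699903]
wrist cam rel [[ 4.03697212e-01  8.78547610e-01  2.55308944e-01  3.21156234e-01]
 [-9.14892462e-01  3.87481041e-01  1.13270586e-01 -5.40395021e-01]
 [ 5.86227540e-04 -2.79307248e-01  9.60201602e-01  3.84396738e-01]] 69.80897612548073 [ 0.25219276 -0.57134753  0.22602954]
```

Disc centre is about (0.5665, 0.1203). Knob is at about (0.6066, 0.0654), with radius 67 mm against 68 mm expected. I'll move above the knob, turning the hand with the azimuth.

Request:
step_arm:
  steps:
    - [11.8,21.2,2.2,0,0,0.045]
    - [11.8,21.2,2.2,0,0,0.045]
    - [11.8,21.2,2.2,0,0,0.045]
    - [11.8,21.2,2.2,0,0,0.045]
    - [11.8,21.2,2.2,0,0,0.045]
    - [11.8,21.2,2.2,0,0,0.045]
    - [11.8,21.2,2.2,0,0,0.045]
    - [11.8,21.2,2.2,0,0,0.045]
    - [11.8,21.2,2.2,0,0,0.045]
    - [11.8,21.2,2.2,0,0,0.045]
    - [11.8,21.2,2.2,0,0,0.045]
    - [11.8,21.2,2.2,0,0,0.045]
    - [11.8,21.2,2.2,0,0,0.045]
    - [11.8,21.2,2.2,0,0,0.045]
    - [11.8,21.2,2.2,0,0,0.045]
    - [11.8,21.2,2.2,0,0,0.045]
    - [11.8,21.2,2.2,0,0,0.045]
    - [11.8,21.2,2.2,0,0,0.045]
    - [11.8,21.2,2.2,0,0,0.045]
    - [11.8,21.2,2.2,0,0,0.045]
  gripper: 1

```text
clock: 1.77
position: [0.4886, -0.1463, 0.2708]
ee_rot: [-2.483, -1.924, 0.0]
force: [0.2, -0.8, -0.0]
width: 0.997
gripper_force: 0.0
```

Request:
step_arm:
  steps:
    - [11.8,21.2,2.2,0,0,0.045]
    - [11.8,21.2,2.2,0,0,0.045]
    - [11.8,21.2,2.2,0,0,0.045]
    - [11.8,21.2,2.2,0,0,0.045]
    - [11.8,21.2,2.2,0,0,0.045]
    - [11.8,21.2,2.2,0,0,0.045]
    - [11.8,21.2,2.2,0,0,0.045]
    - [11.8,21.2,2.2,0,0,0.045]
    - [11.8,21.2,2.2,0,0,0.045]
    - [11.8,21.2,2.2,0,0,0.045]
    - [0,0,0,0,0,0]
    - [0,0,0,0,0,0]

```text
clock: 2.77
position: [0.6063, 0.0662, 0.2923]
ee_rot: [-1.99, -2.429, -0.0]
force: [-0.4, -0.5, -0.7]
width: 1.002
gripper_force: 0.0
```

```bash
python3 - <<'E'
from h import *
s=observe();c=cams.get_calibration("wrist");snap("wrist","pics/w1.png")
print({k:s[k] for k in("clock","position","ee_rot","force","joints")})
from scipy.spatial.transform import Rotation as R
print(R.from_rotvec(s["ee_rot"]).as_matrix().round(3))
C=np.array([.5665,.1203]);k=C+.068*np.array([np.cos(-.94),np.sin(-.94)])
print(k,proj(c,[*k,.216]),proj(c,[*C,.168]))
E
```

```text
{'clock': 2.7667, 'position': array([0.60628634, 0.06618904, 0.29230533]), 'ee_rot': array([-1.99036541e+00, -2.42934005e+00, -1.35651575e-04]), 'force': array([-0.44734658, -0.48386107, -0.68233754]), 'joints': array([ 0.15806096,  0.42038687, -0.52018744,  1.4791024 ,  0.2112415 ,
        1.29880158, -0.18341499])}
[[-0.197  0.98  -0.001]
 [ 0.98   0.197  0.001]
 [ 0.001 -0.001 -1.   ]]
[0.60660559 0.06538605] [321.80205232 210.11573089] [292.1693005  133.63580788]
```

View pics/w1.png

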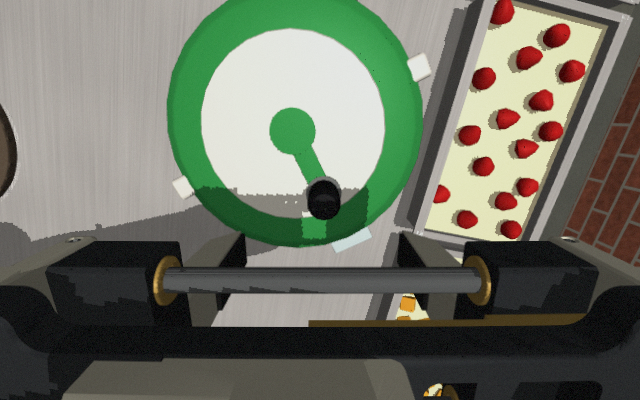

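The wrist view shows the knob at about (324,200), the hub at (292,131) and the fingers at about x=230 and 420. There is no visible tracking lag. I'll refine the disc centre from this image.

```bash
python3 - <<'E'
from h import *
c=cams.get_calibration("wrist")
im=cv2.imread("pics/w1.png")
cv2.imwrite("pics/c2.png",cv2.resize(im[100:240,250:400],None,fx=4,fy=4,interpolation=cv2.INTER_CUBIC))
hsv=cv2.cvtColor(im,cv2.COLOR_BGR2HSV)
w=((hsv[...,1]<40)&(hsv[...,2]>120)).astype(np.uint8);w[:, :199]=0;w[:,390:]=0;w[190:]=0
n,l,st,ce=cv2.connectedComponentsWithStats(w);i=1+np.argmax(st[1:,4]);cn=cv2.convexHull(np.argwhere(l==i)[:,::-1].astype(np.int32))[:,0]
cn=cn[cn[:,1]<185]
P=np.array([ray(c,p,.168)[:2] for p in cn.astype(float)])
s=np.linalg.lstsq(np.c_[2*P,np.ones(len(P))],(P**2).sum(1),rcond=None)[0];print("disc",s[:2],np.sqrt(s[2]+s[:2]@s[:2]),len(P))
print("hub",ray(c,(292.5,131),.171),"knob",ray(c,(324,203),.216))
k=[.6066,.0654];print([proj(c,[k[0]+.015*np.cos(a),k[1]+.015*np.sin(a),.216]).round(1).tolist() for a in np.arange(4)*np.pi/2])
E
```

```text
disc [0.56640838 0.1213509 ] 0.08817848998717728 44
hub [0.56658392 0.12135937 0.171     ] knob [0.60699458 0.07035478 0.216     ]
[[339.5, 211.5], [325.9, 191.7], [305.2, 205.1], [319.1, 224.4]]
```

View pics/c2.png

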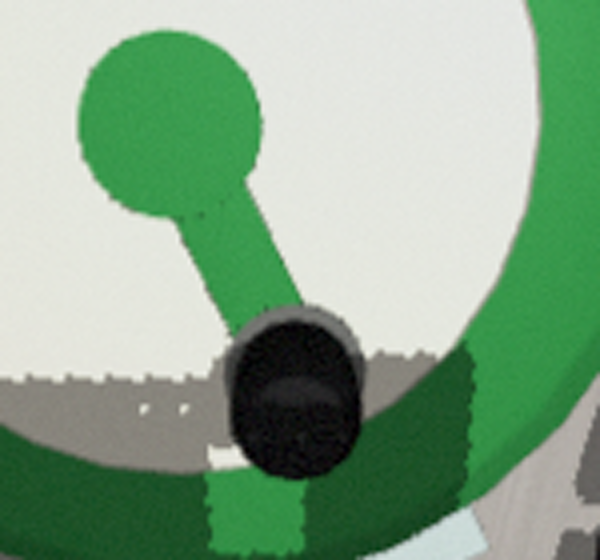

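Wrist and top views agree to about 3 mm: centre (0.5665, 0.1208), knob about (0.6077, 0.0667). I'll go down and close.

Request:
step_arm:
  steps:
    - [1.4,0.5,-14,0,0,0]
    - [0,0,-14,0,0,0]
    - [0,0,-14,0,0,0]
    - [0,0,-14,0,0,0]
    - [0,0,-14,0,0,0]
    - [0,0,-14,0,0,0]
    - [0,0,-14,0,0,0]
    - [0,0,-14,0,0,0]
    - [0,0,0,0,0,0]

```text
clock: 3.57
position: [0.6058, 0.0625, 0.178]
ee_rot: [-1.996, -2.423, 0.007]
force: [-0.1, -0.3, -1.0]
width: 1.002
gripper_force: 0.0
```

```bash
python3 - <<'E'
from h import *
s=observe();c=cams.get_calibration("wrist");snap("wrist","pics/w2.png")
print({k:s[k] for k in("clock","position","force")})
k=[.6077,.0667]
print(proj(c,[*k,.170]),proj(c,[*k,.216]),proj(c,s["position"]+[0,0,.019]))
E
```

```text
{'clock': 3.5667, 'position': array([0.60584979, 0.06253005, 0.17799804]), 'force': array([-0.12710585, -0.29347174, -0.96622059])}
[325.7644947  237.04599863] [326.65510191 276.06094645] [321.36852781 263.46893193]
```

View pics/w2.png

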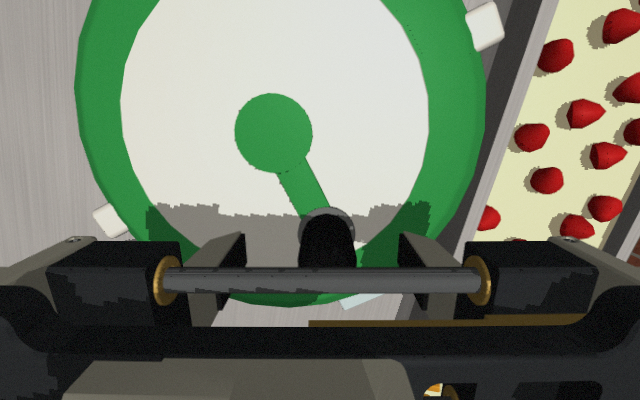

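Request:
step_arm:
  steps:
    - [0,0,0,0,0,0]
    - [0,0,0,0,0,0]
    - [0,0,0,0,0,0]
    - [0,0,0,0,0,0]
    - [0,0,0,0,0,0]
    - [0,0,0,0,0,0]
    - [0,0,0,0,0,0]
    - [0,0,0,0,0,0]
  gripper: 0
  force: 15

```text
clock: 4.28
position: [0.6078, 0.0647, 0.1808]
ee_rot: [1.995, 2.427, 0.0]
force: [-0.0, -0.6, -0.1]
width: 0.466
gripper_force: 0.0
```

In the wrist view the knob shows at x 299–357, just above the rail and well centred between the fingers. The fingers are still closing, so I'll give them a little longer.

Request:
step_arm:
  steps:
    - [0,0,0,0,0,0]
    - [0,0,0,0,0,0]
    - [0,0,0,0,0,0]
    - [0,0,0,0,0,0]
    - [0,0,0,0,0,0]

```text
clock: 4.7
position: [0.6078, 0.0646, 0.1808]
ee_rot: [1.995, 2.427, -0.0]
force: [0.0, -0.4, -0.2]
width: 0.323
gripper_force: 15.0
```

```bash
cat >> h.py <<'E'
def knob(im,c):
    """knob axis (world xy) from wrist picture: black column above the rail"""
    m=(im.max(2)<50).astype(np.uint8); m[:200]=0; m[266:]=0; m[:,:215]=0; m[:,430:]=0
    n,l,st,ce=cv2.connectedComponentsWithStats(m)
    out=[]
    for i in range(1,n):
        if st[i,4]>150: out.append(st[i].tolist())
    return m,l,out
E
python3 - <<'E'
from h import *
s=observe();c=cams.get_calibration("wrist");im=snap("wrist","pics/w3.png")
print({k:s[k] for k in("clock","position","force","width","gripper_force")})
m,l,o=knob(im,c);print(o)
for v in(215,220,225,235,245,255,262):
    x=np.where(m[v]);print(v,x[0].min() if len(x[0]) else 0,x[0].max() if len(x[0]) else 0,len(x[0]))
o=knob(cv2.imread("pics/w2.png"),c);print(o[2])
k=s["position"][:2]
for z in(.17,.19,.2):print(z,proj(c,[*k,z]),proj(c,[*(k+[0,.01]),z]),proj(c,[*(k+[.01,0]),z]))
E
```

```text
{'clock': 4.7, 'position': array([0.60782765, 0.06458638, 0.18077043]), 'force': array([ 0.02935208, -0.40798867, -0.21157178]), 'width': 0.3231405993820664, 'gripper_force': 14.999108021220309}
[[285, 214, 74, 52, 2804], [215, 241, 57, 25, 1290], [372, 241, 58, 25, 1328]]
215 317 327 11
220 307 337 31
225 302 341 40
235 293 350 57
245 215 429 177
255 215 429 183
262 215 429 171
[[298, 214, 59, 52, 2505], [397, 233, 29, 33, 540], [219, 234, 28, 32, 520]]
0.17 [321.58285997 240.6460201 ] [324.64425193 226.34604728] [336.8409719  243.40811378]
0.19 [321.58039782 255.06175296] [325.00433913 239.32326828] [338.60664229 258.09278824]
0.2 [321.57894506 263.60181798] [325.21824784 247.03546808] [339.65146532 266.78654693]
```

Gripped: width is 0.323, about 30 mm. The hand sits about 2 mm off in y, which does no harm. Next is a planner for the circle, then a first slow leg to check the centre by force.

```bash
cat > plan.py <<'E'
import json,numpy as np
def load(): return json.load(open("st.json"))
def plan(st,n,ws,C=None,th=None):
    """n rows; ws: crank speed at each row end; C: circle centre (mm) blended in over the rows; st: cmd mm, th, w"""
    cmd=np.array(st["cmd"]);C0=np.array(st["C"]);C1=C0 if C is None else np.array(C)
    t=st["th"];w=st["w"];rows=[]
    for k in range(n):
        t-=(w+ws[k])/24;w=ws[k];c=C0+(C1-C0)*min(1,(k+1)/min(n,6))
        p=c+68*np.array([np.cos(t),np.sin(t)]);d=np.round(p-cmd,1);cmd=cmd+d;rows.append([float(d[0]),float(d[1]),0,0,0,0])
    json.dump(dict(cmd=cmd.tolist(),C=C1.tolist(),th=t,w=w),open("st.json","w"))
    print(json.dumps(rows).replace("[0.0,","[0,"));print("end cmd",cmd.round(1),"th",round(t,3),"w",w)
E
python3 - <<'E'
from plan import *
th=-.916;cmd=[607.8,64.6];C=[607.8-68*np.cos(th),64.6-68*np.sin(th)];print(C)
plan(dict(cmd=cmd,C=C,th=th,w=0.),20,[.05*(k+1) for k in range(20)])
E
```

```text
[np.float64(566.3881558503963), np.float64(118.53569471258285)]
[[-0.1, -0.1, 0, 0, 0, 0], [-0.4, -0.2, 0, 0, 0, 0], [-0.5, -0.5, 0, 0, 0, 0], [-0.8, -0.6, 0, 0, 0, 0], [-1.1, -0.7, 0, 0, 0, 0], [-1.3, -0.9, 0, 0, 0, 0], [-1.5, -0.9, 0, 0, 0, 0], [-1.8, -1.1, 0, 0, 0, 0], [-2.1, -1.2, 0, 0, 0, 0], [-2.5, -1.2, 0, 0, 0, 0], [-2.7, -1.2, 0, 0, 0, 0], [-3.0, -1.2, 0, 0, 0, 0], [-3.3, -1.2, 0, 0, 0, 0], [-3.7, -1.0, 0, 0, 0, 0], [-4.0, -0.9, 0, 0, 0, 0], [-4.4, -0.7, 0, 0, 0, 0], [-4.6, -0.4, 0, 0, 0, 0], [-5.0, -0.1, 0, 0, 0, 0], [-5.2, 0.4, 0, 0, 0, 0], [-5.5, 0.7, 0, 0, 0, 0]]
end cmd [554.3  51.6] th -1.749 w 1.0
```

Request:
step_arm:
  steps:
    - [-0.1,-0.1,0,0,0,0]
    - [-0.4,-0.2,0,0,0,0]
    - [-0.5,-0.5,0,0,0,0]
    - [-0.8,-0.6,0,0,0,0]
    - [-1.1,-0.7,0,0,0,0]
    - [-1.3,-0.9,0,0,0,0]
    - [-1.5,-0.9,0,0,0,0]
    - [-1.8,-1.1,0,0,0,0]
    - [-2.1,-1.2,0,0,0,0]
    - [-2.5,-1.2,0,0,0,0]
    - [-2.7,-1.2,0,0,0,0]
    - [-3.0,-1.2,0,0,0,0]
    - [-3.3,-1.2,0,0,0,0]
    - [-3.7,-1.0,0,0,0,0]
    - [-4.0,-0.9,0,0,0,0]
    - [-4.4,-0.7,0,0,0,0]
    - [-4.6,-0.4,0,0,0,0]
    - [-5.0,-0.1,0,0,0,0]
    - [-5.2,0.4,0,0,0,0]
    - [-5.5,0.7,0,0,0,0]

```text
clock: 6.42
position: [0.5538, 0.052, 0.1808]
ee_rot: [-1.995, -2.427, -0.001]
force: [1.4, 2.2, -0.2]
width: 0.322
gripper_force: 15.0
```

```bash
python3 - <<'E'
from plan import *
from cell import observe
s=observe();print(s["position"],s["force"],s["width"],s["gripper_force"])
plan(load(),10,[1.0]*10)
E
```

```text
[0.55382723 0.05202233 0.18075584] [ 1.38474755  2.20054869 -0.23291308] 0.32244874567235704 14.998148332615578
[[-5.5, 1.3, 0, 0, 0, 0], [-5.4, 1.6, 0, 0, 0, 0], [-5.3, 2.2, 0, 0, 0, 0], [-5.0, 2.6, 0, 0, 0, 0], [-4.8, 2.9, 0, 0, 0, 0], [-4.6, 3.4, 0, 0, 0, 0], [-4.3, 3.7, 0, 0, 0, 0], [-3.9, 4.1, 0, 0, 0, 0], [-3.6, 4.4, 0, 0, 0, 0], [-3.2, 4.7, 0, 0, 0, 0]]
end cmd [508.7  82.5] th -2.583 w 1.0
```

Forces stay small, about 2 N, so the circle fits. Carrying on.

Request:
step_arm:
  steps:
    - [-5.5,1.3,0,0,0,0]
    - [-5.4,1.6,0,0,0,0]
    - [-5.3,2.2,0,0,0,0]
    - [-5.0,2.6,0,0,0,0]
    - [-4.8,2.9,0,0,0,0]
    - [-4.6,3.4,0,0,0,0]
    - [-4.3,3.7,0,0,0,0]
    - [-3.9,4.1,0,0,0,0]
    - [-3.6,4.4,0,0,0,0]
    - [-3.2,4.7,0,0,0,0]

```text
clock: 7.25
position: [0.5089, 0.083, 0.1808]
ee_rot: [1.994, 2.426, 0.001]
force: [4.9, 3.2, -5.3]
width: 0.325
gripper_force: 15.0
```

```bash
python3 - <<'E'
from plan import *
from cell import observe
s=observe();print(s["position"],s["force"],s["width"],s["gripper_force"])
plan(load(),20,[1.0+.03*(k+1) for k in range(20)])
E
```

```text
[0.50890569 0.0830094  0.18079839] [ 4.92882922  3.17735034 -5.33202433] 0.3247113454778712 14.995963577848386
[[-2.8, 5.0, 0, 0, 0, 0], [-2.5, 5.4, 0, 0, 0, 0], [-2.0, 5.7, 0, 0, 0, 0], [-1.6, 6.1, 0, 0, 0, 0], [-1.0, 6.3, 0, 0, 0, 0], [-0.4, 6.6, 0, 0, 0, 0], [0.2, 6.8, 0, 0, 0, 0], [1.0, 6.8, 0, 0, 0, 0], [1.7, 6.9, 0, 0, 0, 0], [2.4, 6.9, 0, 0, 0, 0], [3.3, 6.7, 0, 0, 0, 0], [4.1, 6.4, 0, 0, 0, 0], [4.9, 6.1, 0, 0, 0, 0], [5.6, 5.5, 0, 0, 0, 0], [6.5, 5.0, 0, 0, 0, 0], [7.1, 4.3, 0, 0, 0, 0], [7.8, 3.4, 0, 0, 0, 0], [8.2, 2.4, 0, 0, 0, 0], [8.7, 1.4, 0, 0, 0, 0], [9.0, 0.3, 0, 0, 0, 0]]
end cmd [568.9 186.5] th -4.749 w 1.6
```

Request:
step_arm:
  steps:
    - [-2.8,5.0,0,0,0,0]
    - [-2.5,5.4,0,0,0,0]
    - [-2.0,5.7,0,0,0,0]
    - [-1.6,6.1,0,0,0,0]
    - [-1.0,6.3,0,0,0,0]
    - [-0.4,6.6,0,0,0,0]
    - [0.2,6.8,0,0,0,0]
    - [1.0,6.8,0,0,0,0]
    - [1.7,6.9,0,0,0,0]
    - [2.4,6.9,0,0,0,0]
    - [3.3,6.7,0,0,0,0]
    - [4.1,6.4,0,0,0,0]
    - [4.9,6.1,0,0,0,0]
    - [5.6,5.5,0,0,0,0]
    - [6.5,5.0,0,0,0,0]
    - [7.1,4.3,0,0,0,0]
    - [7.8,3.4,0,0,0,0]
    - [8.2,2.4,0,0,0,0]
    - [8.7,1.4,0,0,0,0]
    - [9.0,0.3,0,0,0,0]

```text
clock: 8.92
position: [0.5694, 0.187, 0.1807]
ee_rot: [-1.994, -2.427, 0.001]
force: [-0.4, -3.8, 2.1]
width: 0.323
gripper_force: 15.0
```

```bash
python3 - <<'E'
from plan import *
from cell import observe
s=observe();print(s["position"],s["force"],s["width"],s["gripper_force"])
plan(load(),16,[min(1.8,1.6+.03*(k+1)) for k in range(16)])
E
```

```text
[0.5694048  0.18696425 0.18067839] [-0.37809911 -3.77531564  2.12309602] 0.3231642862827458 14.999952526068228
[[9.1, -1.0, 0, 0, 0, 0], [9.0, -2.2, 0, 0, 0, 0], [8.9, -3.5, 0, 0, 0, 0], [8.3, -4.8, 0, 0, 0, 0], [7.8, -6.0, 0, 0, 0, 0], [6.9, -7.2, 0, 0, 0, 0], [5.8, -8.3, 0, 0, 0, 0], [4.6, -9.1, 0, 0, 0, 0], [3.1, -9.7, 0, 0, 0, 0], [1.7, -10.1, 0, 0, 0, 0], [0.2, -10.2, 0, 0, 0, 0], [-1.4, -10.1, 0, 0, 0, 0], [-2.9, -9.7, 0, 0, 0, 0], [-4.3, -9.3, 0, 0, 0, 0], [-5.6, -8.5, 0, 0, 0, 0], [-6.8, -7.5, 0, 0, 0, 0]]
end cmd [613.3  69.3] th -7.094 w 1.8
```

Request:
step_arm:
  steps:
    - [9.1,-1.0,0,0,0,0]
    - [9.0,-2.2,0,0,0,0]
    - [8.9,-3.5,0,0,0,0]
    - [8.3,-4.8,0,0,0,0]
    - [7.8,-6.0,0,0,0,0]
    - [6.9,-7.2,0,0,0,0]
    - [5.8,-8.3,0,0,0,0]
    - [4.6,-9.1,0,0,0,0]
    - [3.1,-9.7,0,0,0,0]
    - [1.7,-10.1,0,0,0,0]
    - [0.2,-10.2,0,0,0,0]
    - [-1.4,-10.1,0,0,0,0]
    - [-2.9,-9.7,0,0,0,0]
    - [-4.3,-9.3,0,0,0,0]
    - [-5.6,-8.5,0,0,0,0]
    - [-6.8,-7.5,0,0,0,0]

```text
clock: 10.25
position: [0.6126, 0.0684, 0.1807]
ee_rot: [-1.995, -2.427, 0.0]
force: [-0.4, 1.2, 1.0]
width: 0.325
gripper_force: 15.0
```

```bash
cp st.json st_rel.json; python3 - <<'E'
from plan import *
from cell import observe
s=observe();print(s["position"],s["force"],s["width"],s["gripper_force"],s["clock"])
st=load()
w=[1.8];
for k in range(12): w.append(w[-1]-(.0026*w[-1]+.001)/.045/12)
plan(st,10,w[1:11])
E
```

```text
[0.61256377 0.06843902 0.18074569] [-0.37272614  1.23230936  1.03977544] 0.3245353249859371 14.999415718689306 10.25
[[-7.9, -6.5, 0, 0, 0, 0], [-8.7, -5.1, 0, 0, 0, 0], [-9.3, -3.8, 0, 0, 0, 0], [-9.7, -2.4, 0, 0, 0, 0], [-9.9, -0.9, 0, 0, 0, 0], [-9.8, 0.5, 0, 0, 0, 0], [-9.6, 1.9, 0, 0, 0, 0], [-9.2, 3.2, 0, 0, 0, 0], [-8.6, 4.5, 0, 0, 0, 0], [-7.8, 5.7, 0, 0, 0, 0]]
end cmd [522.8  66.4] th -8.55 w 1.697064810902908
```

Now releasing while going round with the knob.

Request:
step_arm:
  steps:
    - [-7.9,-6.5,0,0,0,0]
    - [-8.7,-5.1,0,0,0,0]
    - [-9.3,-3.8,0,0,0,0]
    - [-9.7,-2.4,0,0,0,0]
    - [-9.9,-0.9,0,0,0,0]
    - [-9.8,0.5,0,0,0,0]
    - [-9.6,1.9,0,0,0,0]
    - [-9.2,3.2,0,0,0,0]
    - [-8.6,4.5,0,0,0,0]
    - [-7.8,5.7,0,0,0,0]
  gripper: 1

```text
clock: 11.08
position: [0.5219, 0.0671, 0.1808]
ee_rot: [1.994, 2.427, 0.0]
force: [0.0, -0.7, 0.6]
width: 0.982
gripper_force: 0.0
```

```bash
cat > meas.py <<'E'
from h import *
import sys,json
s=observe();c=cams.get_calibration("wrist");im=snap("wrist",sys.argv[1])
print(s["clock"],s["position"].round(4),s["force"].round(1),round(s["width"],3),s["gripper_force"])
C=np.array([566.4,120.8])/1000
# arm angle: green pixels at r 26..46 mm, sampled on plane z=.171
a=np.arange(-180,180,1.)*np.pi/180;h=cv2.cvtColor(im,cv2.COLOR_RGB2HSV);A=[]
for r in (.028,.034,.040,.046):
    for t in a:
        u,v=np.round(proj(c,[C[0]+r*np.cos(t),C[1]+r*np.sin(t),.171])).astype(int)
        if 0<=u<640 and 0<=v<235:
            H=h[v,u]
            if 50<H[0]<85 and H[1]>120: A.append(np.exp(1j*t))
if len(A)>8: print("arm angle",np.angle(np.mean(A)),len(A),abs(np.mean(A)))
m,l,o=knob(im,c)
b=[q for q in o if 250<q[0]+q[2]/2<390]
if b:
    b=max(b,key=lambda q:q[4]);v=[vv for vv in(226,230,234,238) if m[vv].sum()>20]
    u=np.mean([np.mean(np.where(l[vv]==l[b[1]+8,np.where(m[b[1]+8])[0][0]])) for vv in v]) if v else b[0]+b[2]/2
    print("blob",b)
    x0=b[0]+b[2]/2;f=ray(c,(x0,b[1]),.170) # front foot edge, 15 mm towards camera
    tx=np.linalg.inv(c["world_to_cam"])[:2,3]-s["position"][:2];tx/=np.linalg.norm(tx)
    k=f[:2]-.015*tx;print("knob (foot)",k.round(4),"ang",np.arctan2(*(k-C)[::-1]),"r",np.linalg.norm(k-C),"rel tcp mm",((k-s["position"][:2])*1000).round(1))
print("cmd angle",np.angle(np.exp(1j*json.load(open("st.json"))["th"])), "measured-tcp angle",np.arctan2(s["position"][1]-.1185,s["position"][0]-.5664))
E
python3 meas.py pics/w4.png
```

```text
11.0833 [0.5219 0.0671 0.1808] [ 0.  -0.7  0.6] 0.982 0.0
arm angle -2.3862027440678473 124 0.9862595981942723
blob [292, 213, 58, 53, 2546]
knob (foot) [0.5208 0.0707] ang -2.308856226437589 r 0.06776485486383774 rel tcp mm [-1.   3.6]
cmd angle -2.2670834866218104 measured-tcp angle -2.285003663319223
```

View pics/w4.png

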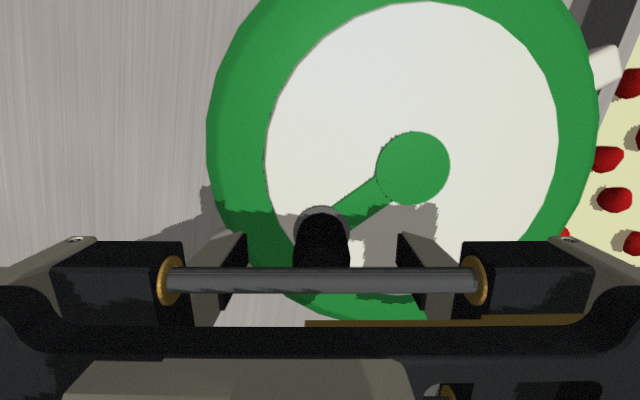

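The wrist view shows the knob at about (321,240), centred between the open fingers at x≈235 and 405. The knob-foot measurement fits, with r = 67.8 mm. The release was clean and the speed is about 1.77 rad/s. Following on.

```bash
cat > go.py <<'E'
import sys
from plan import *
th,w,n,dec=map(float,sys.argv[1:5]);n=int(n)
st=load();cmd=np.array(st["cmd"]);C0=cmd-68*np.array([np.cos(th),np.sin(th)])
plan(dict(cmd=cmd.tolist(),C=C0.tolist(),th=th,w=w),n,[w-dec*(k+1)/12 for k in range(n)],C=[566.4,120.8])
E
python3 go.py -8.68 1.76 12 0.09
```

```text
[[-7.3, 9.2, 0, 0, 0, 0], [-6.0, 9.9, 0, 0, 0, 0], [-4.7, 10.6, 0, 0, 0, 0], [-3.4, 10.9, 0, 0, 0, 0], [-1.9, 11.1, 0, 0, 0, 0], [-0.6, 11.1, 0, 0, 0, 0], [1.9, 9.5, 0, 0, 0, 0], [3.2, 9.1, 0, 0, 0, 0], [4.4, 8.5, 0, 0, 0, 0], [5.6, 7.8, 0, 0, 0, 0], [6.5, 6.9, 0, 0, 0, 0], [7.5, 5.9, 0, 0, 0, 0]]
end cmd [528.  176.9] th -10.395 w 1.67
```

Request:
step_arm:
  steps:
    - [-7.3,9.2,0,0,0,0]
    - [-6.0,9.9,0,0,0,0]
    - [-4.7,10.6,0,0,0,0]
    - [-3.4,10.9,0,0,0,0]
    - [-1.9,11.1,0,0,0,0]
    - [-0.6,11.1,0,0,0,0]
    - [1.9,9.5,0,0,0,0]
    - [3.2,9.1,0,0,0,0]
    - [4.4,8.5,0,0,0,0]
    - [5.6,7.8,0,0,0,0]
    - [6.5,6.9,0,0,0,0]
    - [7.5,5.9,0,0,0,0]

```text
clock: 12.13
position: [0.5288, 0.1778, 0.1806]
ee_rot: [-1.995, -2.427, -0.0]
force: [-0.5, -0.3, -0.1]
width: 0.999
gripper_force: 0.0
```

```bash
python3 meas.py pics/w5.png
```

```text
12.1333 [0.5288 0.1778 0.1806] [-0.5 -0.3 -0.1] 0.999 0.0
blob [290, 220, 56, 46, 2088]
knob (foot) [0.5268 0.1765] ang 2.1889044647858116 r 0.0683192291691612 rel tcp mm [-2.  -1.3]
cmd angle 2.1713706143591733 measured-tcp angle 2.135865130300507
```

Within 2.4 mm. Continuing with 14 rows.

```bash
python3 go.py -10.46 1.655 14 0.085
```

```text
[[9.0, 4.6, 0, 0, 0, 0], [9.4, 3.4, 0, 0, 0, 0], [9.7, 2.2, 0, 0, 0, 0], [9.8, 0.9, 0, 0, 0, 0], [9.8, -0.3, 0, 0, 0, 0], [9.6, -1.6, 0, 0, 0, 0], [8.5, -3.1, 0, 0, 0, 0], [8.1, -4.2, 0, 0, 0, 0], [7.4, -5.2, 0, 0, 0, 0], [6.5, -6.1, 0, 0, 0, 0], [5.7, -6.9, 0, 0, 0, 0], [4.8, -7.6, 0, 0, 0, 0], [3.7, -8.0, 0, 0, 0, 0], [2.6, -8.5, 0, 0, 0, 0]]
end cmd [632.6 136.5] th -12.333 w 1.5558333333333334
```

Request:
step_arm:
  steps:
    - [9.0,4.6,0,0,0,0]
    - [9.4,3.4,0,0,0,0]
    - [9.7,2.2,0,0,0,0]
    - [9.8,0.9,0,0,0,0]
    - [9.8,-0.3,0,0,0,0]
    - [9.6,-1.6,0,0,0,0]
    - [8.5,-3.1,0,0,0,0]
    - [8.1,-4.2,0,0,0,0]
    - [7.4,-5.2,0,0,0,0]
    - [6.5,-6.1,0,0,0,0]
    - [5.7,-6.9,0,0,0,0]
    - [4.8,-7.6,0,0,0,0]
    - [3.7,-8.0,0,0,0,0]
    - [2.6,-8.5,0,0,0,0]

```text
clock: 13.35
position: [0.633, 0.1356, 0.1807]
ee_rot: [1.995, 2.427, -0.0]
force: [-0.1, -0.4, -0.7]
width: 0.998
gripper_force: 0.0
```

```bash
python3 meas.py pics/w6.png
```

```text
13.35 [0.633  0.1356 0.1807] [-0.1 -0.4 -0.7] 0.998 0.0
arm angle 0.48716298167274624 47 0.9966874545410629
blob [294, 217, 57, 49, 2238]
knob (foot) [0.6334 0.1368] ang 0.2343250596839911 r 0.06883512010529726 rel tcp mm [0.3 1.2]
cmd angle 0.23338450324805976 measured-tcp angle 0.2511078219962358
```

Within 1.3 mm, and the decay model holds at about 0.08 rad/s². Next is a 20-row leg.

```bash
python3 go.py -12.41 1.552 20 0.08
```

```text
[[1.0, -9.6, 0, 0, 0, 0], [-0.2, -9.6, 0, 0, 0, 0], [-1.3, -9.4, 0, 0, 0, 0], [-2.3, -9.1, 0, 0, 0, 0], [-3.4, -8.8, 0, 0, 0, 0], [-4.2, -8.1, 0, 0, 0, 0], [-5.4, -6.7, 0, 0, 0, 0], [-6.1, -6.0, 0, 0, 0, 0], [-6.7, -5.1, 0, 0, 0, 0], [-7.3, -4.2, 0, 0, 0, 0], [-7.7, -3.3, 0, 0, 0, 0], [-8.1, -2.2, 0, 0, 0, 0], [-8.2, -1.3, 0, 0, 0, 0], [-8.3, -0.3, 0, 0, 0, 0], [-8.2, 0.8, 0, 0, 0, 0], [-8.0, 1.7, 0, 0, 0, 0], [-7.7, 2.6, 0, 0, 0, 0], [-7.3, 3.6, 0, 0, 0, 0], [-6.9, 4.3, 0, 0, 0, 0], [-6.2, 5.2, 0, 0, 0, 0]]
end cmd [520.1  71. ] th -14.886 w 1.4186666666666667
```

Request:
step_arm:
  steps:
    - [1.0,-9.6,0,0,0,0]
    - [-0.2,-9.6,0,0,0,0]
    - [-1.3,-9.4,0,0,0,0]
    - [-2.3,-9.1,0,0,0,0]
    - [-3.4,-8.8,0,0,0,0]
    - [-4.2,-8.1,0,0,0,0]
    - [-5.4,-6.7,0,0,0,0]
    - [-6.1,-6.0,0,0,0,0]
    - [-6.7,-5.1,0,0,0,0]
    - [-7.3,-4.2,0,0,0,0]
    - [-7.7,-3.3,0,0,0,0]
    - [-8.1,-2.2,0,0,0,0]
    - [-8.2,-1.3,0,0,0,0]
    - [-8.3,-0.3,0,0,0,0]
    - [-8.2,0.8,0,0,0,0]
    - [-8.0,1.7,0,0,0,0]
    - [-7.7,2.6,0,0,0,0]
    - [-7.3,3.6,0,0,0,0]
    - [-6.9,4.3,0,0,0,0]
    - [-6.2,5.2,0,0,0,0]

```text
clock: 15.07
position: [0.5194, 0.0716, 0.1808]
ee_rot: [1.995, 2.427, 0.0]
force: [-0.1, 0.2, 0.5]
width: 0.996
gripper_force: 0.0
```

```bash
python3 meas.py pics/w7.png
```

```text
15.0667 [0.5194 0.0716 0.1808] [-0.1  0.2  0.5] 0.996 0.0
arm angle -2.4512520765931596 126 0.9857675715397426
blob [290, 215, 58, 51, 2409]
knob (foot) [0.5174 0.0737] ang -2.3762482486050427 r 0.06800459504327935 rel tcp mm [-2.  2.]
cmd angle -2.3191849411963825 measured-tcp angle -2.35777385753881
```

```bash
python3 go.py -15.016 1.462 20 0.068
```

```text
[[-5.9, 7.7, 0, 0, 0, 0], [-5.0, 8.3, 0, 0, 0, 0], [-4.1, 8.6, 0, 0, 0, 0], [-3.2, 9.0, 0, 0, 0, 0], [-2.2, 9.1, 0, 0, 0, 0], [-1.3, 9.2, 0, 0, 0, 0], [0.8, 8.0, 0, 0, 0, 0], [1.6, 7.9, 0, 0, 0, 0], [2.6, 7.6, 0, 0, 0, 0], [3.4, 7.2, 0, 0, 0, 0], [4.2, 6.7, 0, 0, 0, 0], [5.0, 6.2, 0, 0, 0, 0], [5.6, 5.5, 0, 0, 0, 0], [6.2, 4.8, 0, 0, 0, 0], [6.7, 4.1, 0, 0, 0, 0], [7.1, 3.2, 0, 0, 0, 0], [7.3, 2.4, 0, 0, 0, 0], [7.6, 1.6, 0, 0, 0, 0], [7.6, 0.7, 0, 0, 0, 0], [7.7, -0.2, 0, 0, 0, 0]]
end cmd [571.8 188.6] th -17.358 w 1.3486666666666667
```

Request:
step_arm:
  steps:
    - [-5.9,7.7,0,0,0,0]
    - [-5.0,8.3,0,0,0,0]
    - [-4.1,8.6,0,0,0,0]
    - [-3.2,9.0,0,0,0,0]
    - [-2.2,9.1,0,0,0,0]
    - [-1.3,9.2,0,0,0,0]
    - [0.8,8.0,0,0,0,0]
    - [1.6,7.9,0,0,0,0]
    - [2.6,7.6,0,0,0,0]
    - [3.4,7.2,0,0,0,0]
    - [4.2,6.7,0,0,0,0]
    - [5.0,6.2,0,0,0,0]
    - [5.6,5.5,0,0,0,0]
    - [6.2,4.8,0,0,0,0]
    - [6.7,4.1,0,0,0,0]
    - [7.1,3.2,0,0,0,0]
    - [7.3,2.4,0,0,0,0]
    - [7.6,1.6,0,0,0,0]
    - [7.6,0.7,0,0,0,0]
    - [7.7,-0.2,0,0,0,0]

```text
clock: 16.78
position: [0.5726, 0.1888, 0.1807]
ee_rot: [-1.995, -2.427, 0.0]
force: [0.6, 0.0, 0.1]
width: 0.998
gripper_force: 0.0
```

```bash
python3 meas.py pics/w8.png
```

```text
16.7833 [0.5726 0.1888 0.1807] [0.6 0.  0.1] 0.998 0.0
blob [290, 217, 57, 49, 2196]
knob (foot) [0.5706 0.1894] ang 1.5102690385217052 r 0.06875318640189305 rel tcp mm [-2.1  0.7]
cmd angle 1.4913336993165387 measured-tcp angle 1.4824429105039514
```

```bash
python3 go.py -17.406 1.332 20 0.068
```

```text
[[7.9, -1.4, 0, 0, 0, 0], [7.8, -2.2, 0, 0, 0, 0], [7.4, -3.0, 0, 0, 0, 0], [7.0, -3.7, 0, 0, 0, 0], [6.5, -4.4, 0, 0, 0, 0], [6.1, -5.0, 0, 0, 0, 0], [4.9, -5.4, 0, 0, 0, 0], [4.2, -6.0, 0, 0, 0, 0], [3.6, -6.3, 0, 0, 0, 0], [2.9, -6.6, 0, 0, 0, 0], [2.2, -6.9, 0, 0, 0, 0], [1.4, -7.0, 0, 0, 0, 0], [0.6, -7.1, 0, 0, 0, 0], [-0.0, -7.2, 0, 0, 0, 0], [-0.9, -7.0, 0, 0, 0, 0], [-1.5, -6.9, 0, 0, 0, 0], [-2.2, -6.6, 0, 0, 0, 0], [-2.9, -6.4, 0, 0, 0, 0], [-3.5, -6.0, 0, 0, 0, 0], [-4.1, -5.6, 0, 0, 0, 0]]
end cmd [619.2  77.9] th -19.532 w 1.2186666666666668
```

Request:
step_arm:
  steps:
    - [7.9,-1.4,0,0,0,0]
    - [7.8,-2.2,0,0,0,0]
    - [7.4,-3.0,0,0,0,0]
    - [7.0,-3.7,0,0,0,0]
    - [6.5,-4.4,0,0,0,0]
    - [6.1,-5.0,0,0,0,0]
    - [4.9,-5.4,0,0,0,0]
    - [4.2,-6.0,0,0,0,0]
    - [3.6,-6.3,0,0,0,0]
    - [2.9,-6.6,0,0,0,0]
    - [2.2,-6.9,0,0,0,0]
    - [1.4,-7.0,0,0,0,0]
    - [0.6,-7.1,0,0,0,0]
    - [0,-7.2,0,0,0,0]
    - [-0.9,-7.0,0,0,0,0]
    - [-1.5,-6.9,0,0,0,0]
    - [-2.2,-6.6,0,0,0,0]
    - [-2.9,-6.4,0,0,0,0]
    - [-3.5,-6.0,0,0,0,0]
    - [-4.1,-5.6,0,0,0,0]

```text
clock: 18.5
position: [0.6188, 0.0774, 0.1807]
ee_rot: [1.995, 2.427, -0.0]
force: [0.2, -0.3, 0.0]
width: 0.997
gripper_force: 0.0
```

```bash
python3 meas.py pics/w9.png
```

```text
18.5 [0.6188 0.0774 0.1807] [ 0.2 -0.3  0. ] 0.997 0.0
arm angle -0.6518920438348274 124 0.9863249000541818
blob [292, 219, 56, 47, 2110]
knob (foot) [0.6179 0.0769] ang -0.7053019468820821 r 0.06764541352956044 rel tcp mm [-0.9 -0.4]
cmd angle -0.6819996340167932 measured-tcp angle -0.6650804029972378
```

```bash
python3 go.py -19.617 1.23 20 0.063
```

```text
[[-5.7, -5.5, 0, 0, 0, 0], [-6.2, -4.9, 0, 0, 0, 0], [-6.5, -4.3, 0, 0, 0, 0], [-6.8, -3.7, 0, 0, 0, 0], [-7.1, -3.0, 0, 0, 0, 0], [-7.2, -2.4, 0, 0, 0, 0], [-6.7, -1.0, 0, 0, 0, 0], [-6.8, -0.3, 0, 0, 0, 0], [-6.7, 0.3, 0, 0, 0, 0], [-6.6, 1.1, 0, 0, 0, 0], [-6.4, 1.6, 0, 0, 0, 0], [-6.3, 2.2, 0, 0, 0, 0], [-5.9, 2.9, 0, 0, 0, 0], [-5.7, 3.3, 0, 0, 0, 0], [-5.2, 3.9, 0, 0, 0, 0], [-4.9, 4.4, 0, 0, 0, 0], [-4.3, 4.8, 0, 0, 0, 0], [-3.9, 5.1, 0, 0, 0, 0], [-3.4, 5.5, 0, 0, 0, 0], [-2.8, 5.7, 0, 0, 0, 0]]
end cmd [504.1  93.6] th -21.579 w 1.125
```

Request:
step_arm:
  steps:
    - [-5.7,-5.5,0,0,0,0]
    - [-6.2,-4.9,0,0,0,0]
    - [-6.5,-4.3,0,0,0,0]
    - [-6.8,-3.7,0,0,0,0]
    - [-7.1,-3.0,0,0,0,0]
    - [-7.2,-2.4,0,0,0,0]
    - [-6.7,-1.0,0,0,0,0]
    - [-6.8,-0.3,0,0,0,0]
    - [-6.7,0.3,0,0,0,0]
    - [-6.6,1.1,0,0,0,0]
    - [-6.4,1.6,0,0,0,0]
    - [-6.3,2.2,0,0,0,0]
    - [-5.9,2.9,0,0,0,0]
    - [-5.7,3.3,0,0,0,0]
    - [-5.2,3.9,0,0,0,0]
    - [-4.9,4.4,0,0,0,0]
    - [-4.3,4.8,0,0,0,0]
    - [-3.9,5.1,0,0,0,0]
    - [-3.4,5.5,0,0,0,0]
    - [-2.8,5.7,0,0,0,0]

```text
clock: 20.22
position: [0.5038, 0.0944, 0.1808]
ee_rot: [1.995, 2.427, 0.0]
force: [-0.2, -0.5, 0.8]
width: 0.999
gripper_force: 0.0
```

```bash
python3 meas.py pics/w10.png
```

```text
20.2167 [0.5038 0.0944 0.1808] [-0.2 -0.5  0.8] 0.999 0.0
arm angle -2.911188549717987 101 0.9898687908028883
blob [293, 216, 57, 50, 2364]
knob (foot) [0.5034 0.0961] ang -2.7672902108233246 r 0.06766497894947851 rel tcp mm [-0.4  1.7]
cmd angle -2.7299440784612363 measured-tcp angle -2.7735335847141402
```

Over 9 s of clean coasting so far. Now closing on the knob while following it.

```bash
python3 go.py -21.674 1.145 14 0.062
```

```text
[[-2.1, 7.2, 0, 0, 0, 0], [-1.5, 7.4, 0, 0, 0, 0], [-0.9, 7.4, 0, 0, 0, 0], [-0.3, 7.4, 0, 0, 0, 0], [0.3, 7.3, 0, 0, 0, 0], [0.9, 7.2, 0, 0, 0, 0], [1.8, 6.0, 0, 0, 0, 0], [2.4, 5.8, 0, 0, 0, 0], [2.8, 5.5, 0, 0, 0, 0], [3.4, 5.3, 0, 0, 0, 0], [3.8, 4.8, 0, 0, 0, 0], [4.2, 4.5, 0, 0, 0, 0], [4.5, 4.1, 0, 0, 0, 0], [4.9, 3.6, 0, 0, 0, 0]]
end cmd [528.3 177.1] th -22.968 w 1.0726666666666667
```

Request:
step_arm:
  steps:
    - [-2.1,7.2,0,0,0,0]
    - [-1.5,7.4,0,0,0,0]
    - [-0.9,7.4,0,0,0,0]
    - [-0.3,7.4,0,0,0,0]
    - [0.3,7.3,0,0,0,0]
    - [0.9,7.2,0,0,0,0]
    - [1.8,6.0,0,0,0,0]
    - [2.4,5.8,0,0,0,0]
    - [2.8,5.5,0,0,0,0]
    - [3.4,5.3,0,0,0,0]
    - [3.8,4.8,0,0,0,0]
    - [4.2,4.5,0,0,0,0]
    - [4.5,4.1,0,0,0,0]
    - [4.9,3.6,0,0,0,0]
  gripper: 0
  force: 15

```text
clock: 21.43
position: [0.5287, 0.1779, 0.1807]
ee_rot: [-1.994, -2.427, -0.0]
force: [-2.3, 1.6, 0.9]
width: 0.322
gripper_force: 15.0
```

```bash
python3 - <<'E'
from plan import *
from cell import observe
s=observe();print(s["position"],s["force"],s["width"],s["gripper_force"],s["clock"])
st=load();w0=st["w"]
plan(st,20,[w0]*2+[max(0,w0*(1-(k+1)/14)) for k in range(14)]+[0]*4)
E
```

```text
[0.52872531 0.17792902 0.1807447 ] [-2.32035916  1.57139535  0.88275807] 0.32209197857527627 14.999841540120542 21.4333
[[5.2, 3.2, 0, 0, 0, 0], [5.5, 2.7, 0, 0, 0, 0], [5.4, 2.1, 0, 0, 0, 0], [5.2, 1.6, 0, 0, 0, 0], [4.9, 1.0, 0, 0, 0, 0], [4.5, 0.7, 0, 0, 0, 0], [4.1, 0.3, 0, 0, 0, 0], [3.7, 0.1, 0, 0, 0, 0], [3.3, -0.1, 0, 0, 0, 0], [2.8, -0.2, 0, 0, 0, 0], [2.3, -0.3, 0, 0, 0, 0], [2.0, -0.3, 0, 0, 0, 0], [1.5, -0.2, 0, 0, 0, 0], [1.0, -0.2, 0, 0, 0, 0], [0.7, -0.2, 0, 0, 0, 0], [0.2, 0.0, 0, 0, 0, 0], [-0.0, 0.0, 0, 0, 0, 0], [-0.0, 0.0, 0, 0, 0, 0], [-0.0, 0.0, 0, 0, 0, 0], [-0.0, 0.0, 0, 0, 0, 0]]
end cmd [580.6 187.3] th -23.772 w 0
```

Caught, with 15 N on the pads. Bringing it to a stop, then letting go and rising.

Request:
step_arm:
  steps:
    - [5.2,3.2,0,0,0,0]
    - [5.5,2.7,0,0,0,0]
    - [5.4,2.1,0,0,0,0]
    - [5.2,1.6,0,0,0,0]
    - [4.9,1.0,0,0,0,0]
    - [4.5,0.7,0,0,0,0]
    - [4.1,0.3,0,0,0,0]
    - [3.7,0.1,0,0,0,0]
    - [3.3,-0.1,0,0,0,0]
    - [2.8,-0.2,0,0,0,0]
    - [2.3,-0.3,0,0,0,0]
    - [2.0,-0.3,0,0,0,0]
    - [1.5,-0.2,0,0,0,0]
    - [1.0,-0.2,0,0,0,0]
    - [0.7,-0.2,0,0,0,0]
    - [0.2,0,0,0,0,0]
    - [0,0,0,0,0,0]
    - [0,0,0,0,0,0]
    - [0,0,0,0,0,0]
    - [0,0,0,0,0,0]

```text
clock: 23.1
position: [0.5808, 0.1877, 0.1809]
ee_rot: [-1.994, -2.427, -0.001]
force: [1.1, 6.0, -0.9]
width: 0.319
gripper_force: 15.0
```

Request:
step_arm:
  steps:
    - [0,0,0,0,0,0]
    - [0,0,0,0,0,0]
    - [0,0,0,0,0,0]
    - [0,0,0,0,0,0]
    - [0,0,0,0,0,0]
    - [0,0,0,0,0,0]
    - [0,0,0,0,0,0]
    - [0,0,0,0,0,0]

```text
clock: 23.77
position: [0.5808, 0.1877, 0.1808]
ee_rot: [-1.994, -2.427, -0.001]
force: [1.2, 5.3, -1.1]
width: 0.323
gripper_force: 15.0
```

Request:
step_arm:
  steps:
    - [0,0,0,0,0,0]
    - [0,0,0,0,0,0]
    - [0,0,0,0,0,0]
    - [0,0,0,0,0,0]
    - [0,0,0,0,0,0]
    - [0,0,0,0,0,0]
    - [0,0,0,0,0,0]
    - [0,0,0,0,0,0]
    - [0,0,0,0,0,0]
    - [0,0,0,0,0,0]
    - [0,0,0,0,0,0]
    - [0,0,0,0,0,0]
  gripper: 1

```text
clock: 24.77
position: [0.5807, 0.1874, 0.1808]
ee_rot: [1.995, 2.427, 0.0]
force: [0.5, 0.3, -0.6]
width: 1.004
gripper_force: 0.0
```

Request:
step_arm:
  steps:
    - [0,0,8,0,0,0]
    - [0,0,10,0,0,0]
    - [0,0,12,0,0,0]
    - [0,0,12,0,0,0]
    - [0,0,12,0,0,0]
    - [0,0,12,0,0,0]
    - [0,0,12,0,0,0]
    - [0,0,12,0,0,0]
    - [0,0,12,0,0,0]
    - [0,0,12,0,0,0]
    - [0,0,12,0,0,0]
    - [0,0,8,0,0,0]
    - [0,0,4,0,0,0]
    - [0,0,0,0,0,0]
    - [0,0,0,0,0,0]
    - [0,0,0,0,0,0]

```text
clock: 26.1
position: [0.5804, 0.1872, 0.318]
ee_rot: [-1.994, -2.427, 0.002]
force: [-0.8, -1.0, -0.6]
width: 0.999
gripper_force: 0.0
```

```bash
python3 - <<'E'
from h import *
a=snap("wrist","pics/e1.png")
for _ in range(8): b=snap("wrist","pics/e2.png")
d=cv2.absdiff(a,b).max(2);print((d>60).sum(),(d[:240]>60).sum())
t=snap("top","pics/top2.png");d=cv2.absdiff(cv2.imread("pics/top.png")[...,::-1],t).max(2)
for n,(u,v) in dict(bowl=(195,221),bottle=(221,179),tub=(432,187),jar=(438,231)).items(): print(n,(d[v-18:v+18,u-18:u+18]>50).sum())
E
```

```text
952 877
bowl 0
bottle 507
tub 0
jar 0
```

View pics/e2.png

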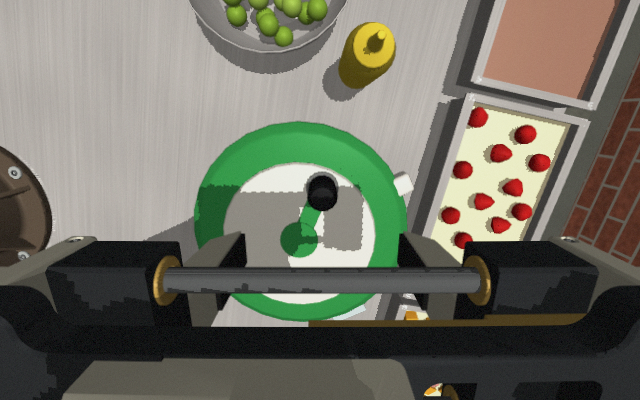

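The final view shows the knob at about (322,193) and free, with the bottle upright. The change at the bottle in the top view looks like the arm covering it. I'll check once that the crank is at rest, then sign off.

```bash
python3 - <<'E'
from h import *
c=cams.get_calibration("wrist");print("bottle",ray(c,(376,42),.19))
a=snap("wrist","pics/f1.png")
for _ in range(12): b=snap("wrist","pics/f2.png")
def kc(im):
    m=(im.max(2)<45).astype(np.uint8);m[:150]=0;m[225:]=0;m[:,:280]=0;m[:,365:]=0;M=cv2.moments(m,True);return M["m10"]/M["m00"],M["m01"]/M["m00"]
import os
for f in("e1","e2","f1","f2"): print(f,kc(cv2.imread(f"pics/{f}.png")))
d=cv2.absdiff(a,b).max(2);print((d[:240]>60).sum())
E
```

```text
bottle [0.60147451 0.33583742 0.19      ]
e1 (322.17745803357315, 193.16067146282973)
e2 (321.86094316807737, 193.087061668682)
f1 (321.8048484848485, 193.12363636363636)
f2 (321.79247572815535, 193.08009708737865)
130
```

The knob is still, and the bottle is in place to within measuring error.

```bash
python3 -c "
from cell import job
print(job.sign_off())"
```

```text
the job is handed in; nothing more can be done
None
```

The job is handed in (the sign-off gave no verdict): I spun the crank to about 1.8 rad/s, followed it untouched for over 9 s within about 4 mm, caught and stopped it, let go and drew the hand clear, with the other items in place as far as the cameras show.

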